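Third hand for the slide light box

TASK

Take the white opal panel out of the draining rack, stand it strip up on the ledge of the slide light box behind the lip and between the cheeks, lean it back against the sprung lamp tray and let go of it. Then, with closed fingers on the middle of its face, press it squarely back against the springs (about 6 to 10 N) until its face is flush with the cheeks' front edges, never driving the tray onto its hard stop, and finish while still holding it there with that steady push, so that a colleague can swing the turn-buttons over it. Leave the amber panel and the other things on the bench where they are.

Things in the scene. Friction and masses are not known exactly. Their poses are not given: they have to be found in the camera images.
- opal_panel: the WHITE opal panel to fit: 200 mm wide, 140 mm tall, 8 mm thick, about 0.27 kg, with a thin aluminium strip just below its top edge (no thicker than the panel). It starts standing upright on its long edge in one of the rack's two slots. Origin: centre of its lower edge face; x through its thickness, y along its width, z up to the strip. Front and back are alike
- amber_panel: amber-orange filter panel of the same size, in the rack's other slot; stays there. Origin and axes as for the opal panel
- rack: white draining rack, fixed, 140 x 185 mm; base top 14 mm high. Two slots, at x = +35 and -35 mm, each between pairs of pegs (6 mm thick, tops 74 mm above the bench) at y = +70 and -70 mm with an 11 mm gap; the panels' plane is the rack's yz plane and their upper 80 mm stand clear. Origin: centre of the underside
- lightbox: blue-grey slide light box, fixed, 250 mm wide, its sloping open front on its -x side. Origin: on the bench under seat. In the seat's frame: cheeks at y = +-105.5 mm (5.5 mm beside the panel each side), 97 mm up the slope, screwed turn-buttons outside y = +-110 mm stand 6 mm proud of their front edges; back wall at x = 45 mm, 93 mm high, open above
- seat (a point): on top of the light box's ledge, at its middle, in the plane of the cheeks' front edges, 40 mm above the bench. Its frame leans back 0.40 rad with the face: x into the box (and down), y across, z up the slope (and back). The panel stands on the ledge (z = 0, slippery), which runs inward from the inner face of the lip (x = -18 mm; lip 8 mm high, 4 mm thick) to x = +45 mm
- tray_face (a point): middle of the flat front face of the sprung lamp tray (190 mm wide, 80 mm along the slope), axes as seat. At rest at x = 2, z = 54 mm in the seat's frame, so that a panel lying flat on it sticks 6 mm out of the cheeks; it moves straight back along x as it is pressed. The panel's upper 46 mm stand above the tray
- tray (a joint): how far the lamp tray is pushed back against its springs, m: 0 at rest, 0.006 with the panel flush with the cheeks, 0.014 at the hard stop. It begins to move at about 4 N and takes 0.6 N more for each mm, plus up to 2 N of rubbing of the panel
- jar_clear: clear glass staining jar, 82 mm wide, 102 mm tall, on gauze pads to the right of the light box; loose. Origin: centre of its underside
- dropper_2: brown dropper bottle, 41 mm wide, 116 mm tall, behind the light box; loose. Origin: centre of its underside
- timer: white lab timer, 51 x 66 x 61 mm, at the back; loose. Origin: centre of its underside
- forceps: steel forceps, 126 mm long, 9 mm high, lying in front of the rack and the box; loose. Origin: centre of the underside

How it is judged:
By the outcome, as a careful person would: the job done as asked, in the order asked, and still so for the second after the job is handed in, while the arm keeps its last pose, push and grip.
It also fails if it takes over 54 s, if anything falls off the work surface, if the arm or the gripper's body presses on something with over 40 N, if the wrist force passes 120 N, or if a joint passes its speed limit or range.

ROBOT

A 6-joint arm with a two-finger parallel gripper is mounted at the origin on a cart in front of the work surface, level with it; the furniture and walls round the work are solid. World frame = base frame: x ahead of the robot, y to its left, z up, the work surface at z = 0. Lengths are in m, angles in rad, forces in N, time in s.
With the tool pointing down it reaches from about 0.35 to 0.725 m from the base axis. Payload 4.3 kg.
Tool frame: the origin (TCP) lies midway between the tips of the shut fingers; the grasp point (between the pads) lies r.grip_depth behind it (r.grip_depth is the distance from the TCP to the grasp point, in m); z points along the fingers, y is the line along which they close (so a half turn about z gives the same grasp; the last joint's range is limited). The gripper opens to 85 mm and grips with 20 to 120 N. Pads are 22 mm wide; open, the fingers measure 114 mm over their backs; the gripper's body (76 mm by 85 mm) begins 54 mm behind the grasp point. The pads swing forward as they close: fully open they stand 13 mm farther back than shut.
Start: joints at [-1.399, 0.377, 0.081, 1.274, 0, 1.46], TCP at [0.16, -0.552, 0.205] pointing down, gripper open.
Joint ranges: [-2.72, 2.72], [-0.84, 1.66], [-1.02, 1.22], [-1.77, 2.12], [-1.37, 1.28], [-3.14, 3.14]. Speed limits (rad/s): [2.57, 2.57, 3.14, 3.14, 3.14, 3.14].

INTERFACE

Orientations are given as a rotation vector (axis times angle).
In Python, from bench import r, eyes, close_job gives the robot as it stands.
- The arm moves only by the tool servo_tool, never from a script. Its argument "rows" is a list of rows, each an object with "delta_rot": the turn, a rotation vector about the tool's x, y, z in degrees, a list of three; "dp": the shift along the tool's x, y, z in cm, a list of three; "gripper": the gripper command: -1 is fully open, 1 is shut, values between are in proportion. A call has 1 to 20 rows; each row is the pose to reach, as a shift and turn from the pose commanded when the call began, along the tool's axes at that moment; what a row does not reach only later rows make up. A row lasts 1/12 s, in which the tool goes at most 41.7 mm and 7.16 degrees, less where a joint would pass 70% of its speed; a pose out of reach is approached as far as the arm can. A call with a gripper value outside its range is refused whole. The fingers move at their own pace and stop on an object; the grip force is fixed at half the most. Time passes only in rows, so rows that repeat a pose let the fingers close. It gives the time, the measured TCP pose, the force, the opening and the grip force at its end, in the units of the state.
- r.get_obs(): the state, without advancing time (a new reading comes with each control period).
- eyes.snapshot(name): name is "scene" or "top" or "wrist"; returns a dict with "frame" (384x512x3 uint8, red, green, blue), "K" (3x3 intrinsics, pixels), "world_to_cam" (4x4, takes a point from world to camera coordinates). Camera axes: x right, y up, looking along -z (the intrinsics and any distortion apply to the point x, -y, -z); pixel columns grow to the right and rows downward; lengths in m; the calibration is good to about 2 mm. A picture is of the moment at which its call begins. There is no depth.
- close_job(): hands the job in; it is judged then, once.
The state is a dict: "time": time; "qpos": joint angles; "joint_velocities": joint speeds; "effort": joint torques, N m; "position": TCP position; "ee_rot": TCP orientation; "contact_force": force on the tool from outside, world axes, zero at the start; "torque": the same for the moment, N m; "width": opening from 0.0 (shut) to 1.0 (fully open); "gripper_force": force on a finger pad.
Only numpy, scipy, OpenCV 4.12 (cv2) and the standard library are available. Lean on these libraries where they do the work, as an engineer would, in place of code of your own. Each camera call takes 0.05 s, during which the arm holds its last target. There are 200 camera calls.

## Working session

There is one attempt and no reset: what is moved stays moved. The work goes in short steps, Python scripts to look and compute and a tool call to move; the robot and the scene stay as the last step left them, time stands still between calls to the robot, and variables do not carry over. Pictures are saved under pics/ and viewed, at most 10 in all, crops included, and the job is handed in when it is done.

Besides the shell and the picture viewer there is one more tool, called after "Call:" as name(argument=value, ...), one argument or row to a line, values as JSON. servo_tool: Moves the arm, as the interface text tells. Its arguments: {"type":"object","properties":{"rows":{"type":"array","items":{"type":"object","properties":{"delta_rot":{"type":"array","items":{"type":"number"}},"dp":{"type":"array","items":{"type":"number"}},"gripper":{"type":"number"}}}}},"required":["rows"]}

```bash
ls; mkdir -p pics; python3 - <<'E'
from bench import r, eyes
import cv2, numpy as np, pickle
d={}
for n in("scene","top"):
    s=eyes.snapshot(n); d[n]=s
    cv2.imwrite(f"pics/{n}0.png",s["frame"][:,:,::-1])
    print(n,s["K"].round(1).tolist(),s["world_to_cam"].round(4).tolist())
pickle.dump(d,open("d0.pkl","wb"))
o=r.get_obs();print(o,r.grip_depth)
E
```

```text
pics
scene [[351.6, 0.0, 258.5], [0.0, 351.6, 195.6], [0.0, 0.0, 1.0]] [[-0.8577, -0.514, 0.0097, 0.4613], [0.3994, -0.6544, 0.6421, -0.3196], [-0.3237, 0.5546, 0.7666, -0.8522], [0.0, 0.0, 0.0, 1.0]]
top [[461.5, 0.0, 261.4], [0.0, 461.5, 191.3], [0.0, 0.0, 1.0]] [[-0.001, -1.0, -0.0034, -0.045], [0.9939, -0.0014, 0.1102, -0.5474], [-0.1102, -0.0033, 0.9939, -1.4569], [0.0, 0.0, 0.0, 1.0]]
{'time': 0.1, 'qpos': array([-1.39932661e+00,  3.77964584e-01,  7.97904661e-02,  1.27440393e+00,
       -2.87473023e-05,  1.46051849e+00]), 'joint_velocities': array([ 8.28482102e-06, -2.28021609e-03,  1.72997154e-03, -3.11795197e-04,
       -9.22595811e-04,  3.06964665e-04]), 'effort': array([ 2.89224357e-03, -4.64691532e+01,  2.70583159e+01,  1.19993082e-02,
        1.25461105e-05, -9.74479889e-06]), 'position': array([ 0.15977173, -0.55170831,  0.20408086]), 'ee_rot': array([-3.10870868e+00, -4.40855757e-01,  1.30676885e-04]), 'contact_force': array([-0.08476747,  0.59509243,  0.75569635]), 'torque': array([-0.00054132, -0.00158569, -0.01497108]), 'gripper_force': 0.0, 'width': 1.002473804824026} 0.0187
```

View pics/scene0.png

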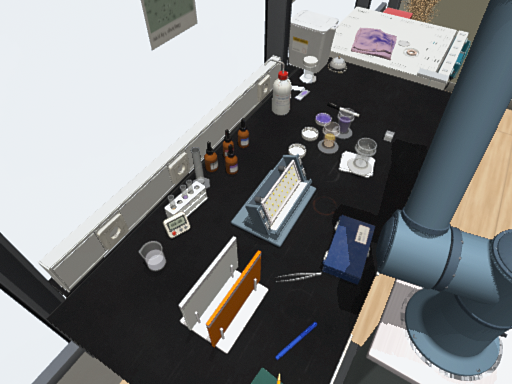

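View pics/top0.png

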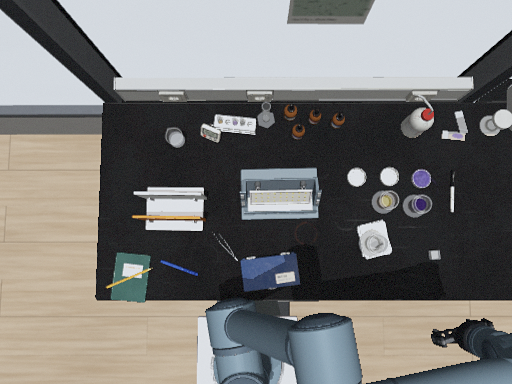

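The scene view shows the opal panel in the far slot at about (210,285) and the amber one nearer at (238,298). The top view shows the rack at (174,208) and the light box at (280,194), open towards the robot.

```bash
cat > h.py <<'E'
import numpy as np, cv2, pickle
def proj(s,P):
    P=np.atleast_2d(P); c=(s["world_to_cam"]@np.c_[P,np.ones(len(P))].T)[:3]
    q=s["K"]@np.array([c[0],-c[1],-c[2]]); return (q[:2]/q[2]).T
def ray(s,uv):
    k=np.linalg.inv(s["K"])@[uv[0],uv[1],1.]; R=s["world_to_cam"][:3,:3]; t=s["world_to_cam"][:3,3]
    return -R.T@t, R.T@np.array([k[0],-k[1],-k[2]])
def onz(s,uv,z):
    o,d=ray(s,uv); return o+d*(z-o[2])/d[2]
E
python3 - <<'E'
from h import *
d=pickle.load(open("d0.pkl","rb"))
f=d["top"]["frame"][:,:,::-1]
a=cv2.resize(f[160:250,120:330],None,fx=3.8,fy=3.8,interpolation=cv2.INTER_CUBIC)
g=d["scene"]["frame"][:,:,::-1]
b=cv2.resize(g[150:350,175:325],None,fx=3,fy=3,interpolation=cv2.INTER_CUBIC)
cv2.imwrite("pics/a.png",a);cv2.imwrite("pics/b.png",b)
E
```

```text
(no output)
```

View pics/a.png

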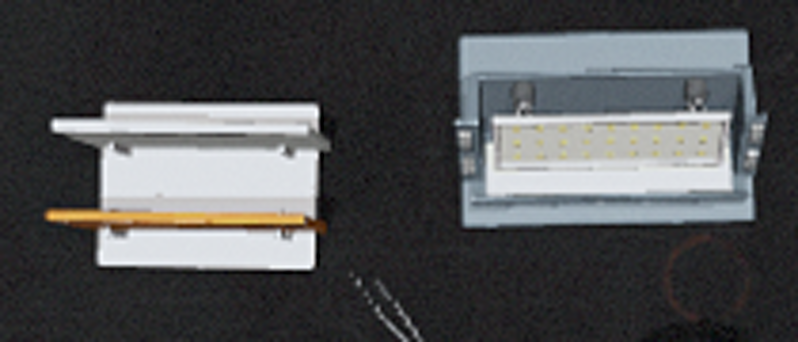

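View pics/b.png

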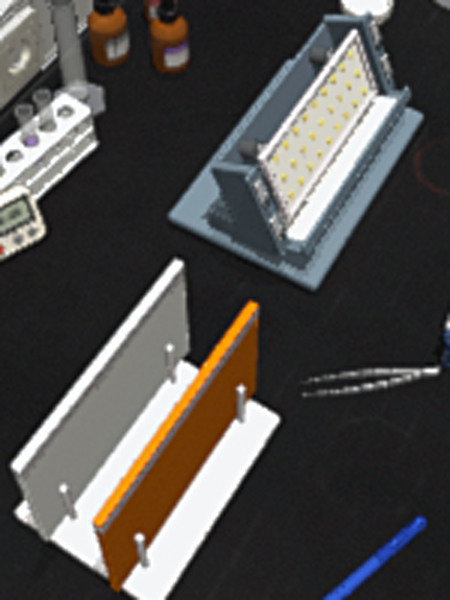

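Crop a (3.8x) shows the opal's top edge from (52,126) to (310,130), the rack base corners at (105,103), (320,105), (316,268) and (98,265), and the tray's top edge from (495,115) to (727,110). Crop b (3x) agrees: the opal's top edge runs from (14,468) to (182,262).

```bash
python3 - <<'E'
from h import *
d=pickle.load(open("d0.pkl","rb")); T=d["top"];S=d["scene"]
A=lambda p:((p[0]+.5)/3.8-.5+120,(p[1]+.5)/3.8-.5+160)
B=lambda p:((p[0]+.5)/3-.5+175,(p[1]+.5)/3-.5+150)
f=lambda n,p,z,s=T,C=A: print(n,(onz(s,C(p),z)*1000).round(1))
for p in[(105,103),(320,105),(316,268),(98,265)]: f("rack",p,.014)
for p in[(52,119),(52,132),(310,122),(310,137)]: f("opal top T",p,.154)
for p in[(12,466),(20,474),(178,258),(187,265)]: f("opal top S",p,.154,S,B)
for p in[(45,210),(45,222),(300,214),(300,226)]: f("amber top T",p,.154)
for p in[(460,35),(748,30),(754,220),(463,227)]: f("boxbase",p,.01)
for p in[(495,115),(727,110)]: f("traytop",p,.126)
for p in[(262,155),(355,30)]: f("traytop S",p,.126,S,B)
for p in[(500,166),(722,160)]: f("traybot",p,.052)
for p in[(473,200),(748,196)]: f("lip",p,.055)
for p in[(494,80),(735,76)]: f("back",p,.10)
E
```

```text
rack [564.5 326.7  14. ]
rack [562.5 142.   14. ]
rack [423.  143.6  14. ]
rack [425.7 329.1  14. ]
opal top T [535.  332.3 154. ]
opal top T [524.9 332.  154. ]
opal top T [532.4 131.5 154. ]
opal top T [520.7 131.4 154. ]
opal top S [532.3 331.2 154. ]
opal top S [524.  332.8 154. ]
opal top S [528.9 130.6 154. ]
opal top S [519.2 132.4 154. ]
amber top T [464.2 335.6 154. ]
amber top T [455.  335.4 154. ]
amber top T [460.9 138.3 154. ]
amber top T [451.6 138.2 154. ]
boxbase [623.7  22.2  10. ]
boxbase [ 627.7 -226.7   10. ]
boxbase [ 463.5 -229.5   10. ]
boxbase [457.8  19.   10. ]
traytop [540.9 -11.5 126. ]
traytop [ 544.6 -195.5  126. ]
traytop S [536.6 -13.8 126. ]
traytop S [ 538.9 -198.1  126. ]
traybot [506.5 -13.6  52. ]
traybot [ 511.3 -198.6   52. ]
lip [478.    8.7  55. ]
lip [ 481.  -219.5   55. ]
back [572.4  -9.9 100. ]
back [ 575.3 -205.1  100. ]
```

```bash
cat >> h.py <<'E'
import json
from scipy.spatial.transform import Rotation as Rn
def cmd(): 
    c=json.load(open("cmd.json")); return np.array(c[0]),Rn.from_rotvec(c[1])
def save(p,R): json.dump([list(map(float,p)),R.as_rotvec().tolist()],open("cmd.json","w"))
def sent(dp,dr):            # record the final row of a call
    p,R=cmd(); save(p+R.apply(np.array(dp)/100),R*Rn.from_rotvec(np.radians(dr)))
def plan(p1,R1):
    p,R=cmd(); print("dp",(R.inv().apply(np.array(p1)-p)*100).round(2).tolist(),"dr",(R.inv()*R1).as_rotvec(degrees=True).round(2).tolist())
def frame(y,z): 
    y=np.array(y,float);z=np.array(z,float);z/=np.linalg.norm(z);y-=z*(y@z);y/=np.linalg.norm(y);return Rn.from_matrix(np.c_[np.cross(y,z),y,z])
E
python3 - <<'E'
from h import *
from bench import r
o=r.get_obs(); save([.16,-.552,.205],Rn.from_rotvec(o["ee_rot"]))
plan([.44,-.10,.36],frame([1,0,0],[0,0,-1]))
E
```

```text
dp [39.47, -35.66, -15.43] dr [-0.08, -0.07, -73.86]
```

Call:
servo_tool(
  rows=[
    {"dp":[39.5,-35.7,-15.4],"delta_rot":[0,0,-73.9],"gripper":0},
    {"dp":[39.5,-35.7,-15.4],"delta_rot":[0,0,-73.9],"gripper":0},
    {"dp":[39.5,-35.7,-15.4],"delta_rot":[0,0,-73.9],"gripper":0},
    {"dp":[39.5,-35.7,-15.4],"delta_rot":[0,0,-73.9],"gripper":0},
    {"dp":[39.5,-35.7,-15.4],"delta_rot":[0,0,-73.9],"gripper":0},
    {"dp":[39.5,-35.7,-15.4],"delta_rot":[0,0,-73.9],"gripper":0},
    {"dp":[39.5,-35.7,-15.4],"delta_rot":[0,0,-73.9],"gripper":0},
    {"dp":[39.5,-35.7,-15.4],"delta_rot":[0,0,-73.9],"gripper":0},
    {"dp":[39.5,-35.7,-15.4],"delta_rot":[0,0,-73.9],"gripper":0},
    {"dp":[39.5,-35.7,-15.4],"delta_rot":[0,0,-73.9],"gripper":0},
    {"dp":[39.5,-35.7,-15.4],"delta_rot":[0,0,-73.9],"gripper":0},
    {"dp":[39.5,-35.7,-15.4],"delta_rot":[0,0,-73.9],"gripper":0},
    {"dp":[39.5,-35.7,-15.4],"delta_rot":[0,0,-73.9],"gripper":0},
    {"dp":[39.5,-35.7,-15.4],"delta_rot":[0,0,-73.9],"gripper":0},
    {"dp":[39.5,-35.7,-15.4],"delta_rot":[0,0,-73.9],"gripper":0},
    {"dp":[39.5,-35.7,-15.4],"delta_rot":[0,0,-73.9],"gripper":0},
    {"dp":[39.5,-35.7,-15.4],"delta_rot":[0,0,-73.9],"gripper":0},
  ],
)

```text
time: 1.52
position: [0.4394, -0.1001, 0.3583]
ee_rot: [-2.221, -2.221, 0.002]
contact_force: [-0.3, 0.1, -0.6]
width: 0.496
gripper_force: 0.0
```

```bash
python3 - <<'E'
from h import *
from bench import r,eyes
sent([39.5,-35.7,-15.4],[0,0,-73.9])
s=eyes.snapshot("wrist"); pickle.dump(s,open("w1.pkl","wb"))
cv2.imwrite("pics/w1.png",cv2.resize(s["frame"][:,:,::-1],(800,600)))
o=r.get_obs();print(o["position"],Rn.from_rotvec(o["ee_rot"]).as_matrix().round(3),o["qpos"].round(3),o["time"],o["width"]);print(cmd()[0])
print(np.linalg.inv(s["world_to_cam"]).round(3))
E
```

```text
[ 0.4392931  -0.10037367  0.35828219] [[ 0.001  1.    -0.001]
 [ 1.    -0.001 -0.   ]
 [-0.    -0.001 -1.   ]] [-3.650e-01  1.300e-01  1.500e-01  1.591e+00 -1.000e-03  1.206e+00] 1.5667 0.4974036001448084
[ 0.44021845 -0.09952264  0.35969926]
[[ 1.    -0.001  0.001  0.439]
 [ 0.001  0.952  0.308 -0.02 ]
 [-0.001 -0.308  0.952  0.527]
 [ 0.     0.     0.     1.   ]]
```

View pics/w1.png

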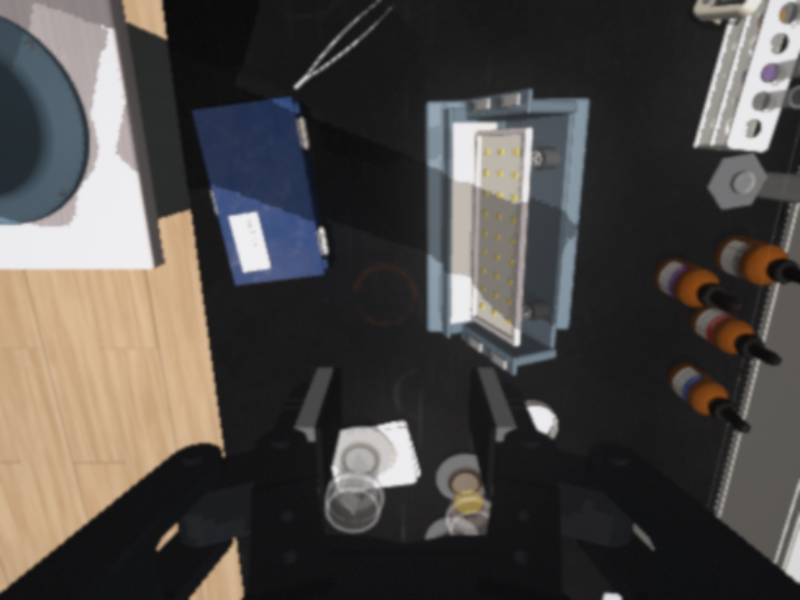

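The wrist view shows the tray's top corners at (534,128) and (520,343), its bottom corners at (475,134) and (477,321), and the lip along x≈445.

```bash
python3 - <<'E'
from h import *
w=pickle.load(open("w1.pkl","rb"));C=lambda p:((p[0]+.5)/1.5625-.5,(p[1]+.5)/1.5625-.5)
for n,z,ps in[("traytop",.126,[(534,128),(520,343)]),("traybot",.052,[(475,134),(477,321)]),("lip in",.0544,[(452,122),(448,318)]),("lip out",.0559,[(444,122),(441,318)]),("base",.01,[(427,102),(428,329),(588,98),(569,328)]),("cheek top",.129,[(533,92),(518,372),(530,103),(519,358)])]:
    for p in ps: print(n,(onz(w,C(p),z)*1000).round(1))
# zoomed crop
f=w["frame"][:,:,::-1]; cv2.imwrite("pics/w1c.png",cv2.resize(f[50:245,260:390],None,fx=3,fy=3,interpolation=cv2.INTER_CUBIC))
E
```

```text
traytop [541.3  -8.4 126. ]
traytop [ 544.2 -194.4  126. ]
traybot [504.7 -11.7  52. ]
traybot [ 515.6 -201.1   52. ]
lip in [482.3  -1.1  54.4]
lip in [ 484.2 -196.8   54.4]
lip out [474.7  -1.2  55.9]
lip out [ 476.7 -196.2   55.9]
base [460.5  19.7  10. ]
base [ 465.4 -227.2   10. ]
base [622.9  23.6  10. ]
base [ 630.5 -225.7   10. ]
cheek top [537.5  17.7 129. ]
cheek top [ 543.7 -222.4  129. ]
cheek top [535.9   9.8 129. ]
cheek top [ 543.6 -208.1  129. ]
```

View pics/w1c.png

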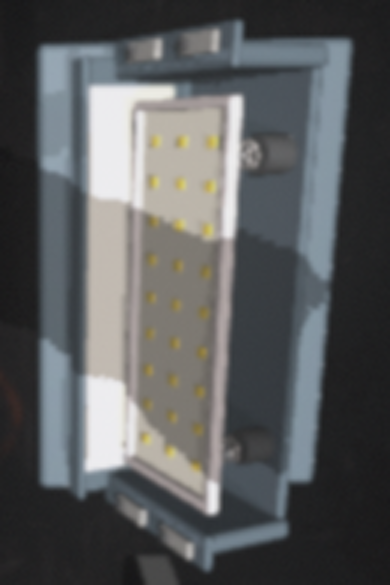

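The crop confirms that the gap between lip and tray is wide enough for the panel to land with margin (seat x ≈ 0.498, y ≈ -0.1035). Next I go to the opal panel.

```bash
python3 - <<'E'
from h import *
R=frame([1,-.015,0],[0,0,-1])
plan([.528,.232,.26],R);plan([.528,.232,.121],R)
E
```

```text
dp [33.13, 8.81, 10.03] dr [-0.02, -0.1, 0.9]
dp [33.1, 8.81, 23.93] dr [-0.02, -0.1, 0.9]
```

Call:
servo_tool(
  rows=[
    {"dp":[33.1,8.8,10],"delta_rot":[0,0,0.9],"gripper":0},
    {"dp":[33.1,8.8,10],"delta_rot":[0,0,0.9],"gripper":0},
    {"dp":[33.1,8.8,10],"delta_rot":[0,0,0.9],"gripper":0},
    {"dp":[33.1,8.8,10],"delta_rot":[0,0,0.9],"gripper":0},
    {"dp":[33.1,8.8,10],"delta_rot":[0,0,0.9],"gripper":0},
    {"dp":[33.1,8.8,10],"delta_rot":[0,0,0.9],"gripper":0},
    {"dp":[33.1,8.8,10],"delta_rot":[0,0,0.9],"gripper":0},
    {"dp":[33.1,8.8,10],"delta_rot":[0,0,0.9],"gripper":0},
    {"dp":[33.1,8.8,10],"delta_rot":[0,0,0.9],"gripper":0},
    {"dp":[33.1,8.8,10],"delta_rot":[0,0,0.9],"gripper":0},
    {"dp":[33.1,8.8,10],"delta_rot":[0,0,0.9],"gripper":0},
    {"dp":[33.1,8.8,10],"delta_rot":[0,0,0.9],"gripper":0},
  ],
)

```text
time: 2.57
position: [0.5278, 0.2297, 0.2588]
ee_rot: [2.24, 2.202, -0.002]
contact_force: [-0.2, -0.1, 0.6]
width: 0.5
gripper_force: 0.0
```

```bash
python3 - <<'E'
from h import *
from bench import r,eyes
sent([33.1,8.8,10],[0,0,.9])
s=eyes.snapshot("wrist"); pickle.dump(s,open("w2.pkl","wb"))
cv2.imwrite("pics/w2.png",s["frame"][:,:,::-1])
print(proj(s,[[.528,.332,.154],[.528,.132,.154],[.528,.232,.154]]).round(1),r.get_obs()["position"],cmd()[0])
E
```

```text
[[258.1  63.3]
 [261.4 271.3]
 [259.9 178.6]] [0.52792727 0.22964496 0.25923479] [0.52793717 0.23171782 0.26024985]
```

View pics/w2.png

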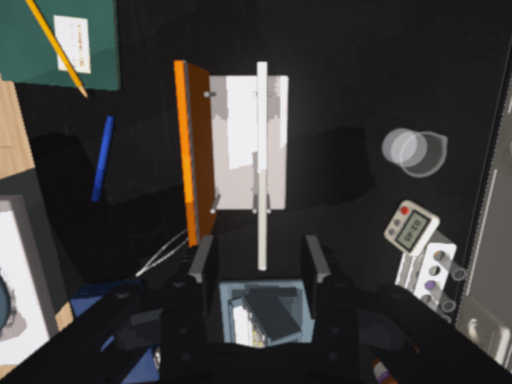

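The wrist view shows the opal's top edge from (263,62) to (262,269), about 2 mm to +x of my estimate. I'll correct for that, descend and grip.

Call:
servo_tool(
  rows=[
    {"dp":[0,0.2,3.5],"delta_rot":[0,0,0],"gripper":0},
    {"dp":[0,0.2,7],"delta_rot":[0,0,0],"gripper":0},
    {"dp":[0,0.2,10.5],"delta_rot":[0,0,0],"gripper":0},
    {"dp":[0,0.2,13.9],"delta_rot":[0,0,0],"gripper":0},
    {"dp":[0,0.2,13.9],"delta_rot":[0,0,0],"gripper":0},
    {"dp":[0,0.2,13.9],"delta_rot":[0,0,0],"gripper":1},
    {"dp":[0,0.2,13.9],"delta_rot":[0,0,0],"gripper":1},
    {"dp":[0,0.2,13.9],"delta_rot":[0,0,0],"gripper":1},
    {"dp":[0,0.2,13.9],"delta_rot":[0,0,0],"gripper":1},
    {"dp":[0,0.2,13.9],"delta_rot":[0,0,0],"gripper":1},
    {"dp":[0,0.2,13.9],"delta_rot":[0,0,0],"gripper":1},
    {"dp":[0,0.2,13.9],"delta_rot":[0,0,0],"gripper":1},
    {"dp":[0,0.2,13.9],"delta_rot":[0,0,0],"gripper":1},
  ],
)

```text
time: 3.7
position: [0.5326, 0.2316, 0.1234]
ee_rot: [2.235, 2.201, 0.008]
contact_force: [-0.3, -2.6, 7.0]
width: 0.06
gripper_force: 59.1
```

```bash
cat >> h.py <<'E'
YAW=.02; S0=np.array([.498,-.1035,.04])
RS=Rn.from_euler("ZY",[YAW,.40])   # seat axes
def seat(p): return S0+RS.apply(np.array(p)/1000)
RP=frame(RS.apply([1,0,0]),RS.apply([0,0,-1]))
E
python3 - <<'E'
from h import *
sent([0,.2,13.9],[0,0,0])
print(RS.as_matrix().round(3))
p,R=cmd(); plan(p+[0,0,.165],R)
sent([0,0,-16.5],[0,0,0])
plan(seat([-7,0,109.4+60]),RP); print(cmd()[0],seat([-7,0,109.4+60]))
E
```

```text
[[ 0.921 -0.02   0.389]
 [ 0.018  1.     0.008]
 [-0.389 -0.     0.921]]
dp [0.03, -0.01, -16.5] dr [0.0, 0.0, 0.0]
dp [-33.37, 3.26, 8.69] dr [22.9, -0.5, -1.96]
[0.52994559 0.23164238 0.28624909] [ 0.55750814 -0.10230968  0.19875366]
```

Call:
servo_tool(
  rows=[
    {"dp":[0,0,-1],"delta_rot":[0,0,0],"gripper":1},
    {"dp":[0,0,-2.5],"delta_rot":[0,0,0],"gripper":1},
    {"dp":[0,0,-4.5],"delta_rot":[0,0,0],"gripper":1},
    {"dp":[0,0,-6.5],"delta_rot":[0,0,0],"gripper":1},
    {"dp":[0,0,-8.5],"delta_rot":[0,0,0],"gripper":1},
    {"dp":[0,0,-11],"delta_rot":[0,0,0],"gripper":1},
    {"dp":[0,0,-14],"delta_rot":[0,0,0],"gripper":1},
    {"dp":[0,0,-16.5],"delta_rot":[0,0,0],"gripper":1},
    {"dp":[0,0,-16.5],"delta_rot":[0,0,0],"gripper":1},
  ],
)

```text
time: 4.45
position: [0.5319, 0.2324, 0.2916]
ee_rot: [2.235, 2.202, 0.014]
contact_force: [0.1, 0.1, -1.5]
width: 0.063
gripper_force: 58.9
```

```bash
python3 - <<'E'
from h import *
from bench import r
o=r.get_obs();print(o["position"],o["joint_velocities"].round(3),o["qpos"].round(3))
plan(seat([-7,0,109.4+150]),RP); print(seat([-7,0,109.4+150]))
E
```

```text
[0.53194222 0.23243097 0.29160346] [ 0.     0.019 -0.108 -0.107 -0.001  0.001] [0.303 0.38  0.307 1.488 0.    1.888]
dp [-33.23, 6.76, 0.4] dr [22.9, -0.5, -1.96]
[ 0.59254878 -0.10160877  0.28164915]
```

Call:
servo_tool(
  rows=[
    {"dp":[-2,0.4,0],"delta_rot":[0,0,0],"gripper":1},
    {"dp":[-5,1,0],"delta_rot":[2,0,0],"gripper":1},
    {"dp":[-8.2,1.6,0],"delta_rot":[4,0,0],"gripper":1},
    {"dp":[-11.4,2.2,0],"delta_rot":[6.5,0,0],"gripper":1},
    {"dp":[-14.6,2.9,0],"delta_rot":[9,0,-0.5],"gripper":1},
    {"dp":[-17.8,3.6,0.1],"delta_rot":[11.5,-0.2,-1],"gripper":1},
    {"dp":[-21,4.3,0.2],"delta_rot":[14,-0.3,-1.2],"gripper":1},
    {"dp":[-24.2,4.9,0.3],"delta_rot":[16.5,-0.4,-1.5],"gripper":1},
    {"dp":[-27.4,5.6,0.3],"delta_rot":[19,-0.5,-1.7],"gripper":1},
    {"dp":[-30.5,6.2,0.4],"delta_rot":[21,-0.5,-1.9],"gripper":1},
    {"dp":[-32.2,6.6,0.4],"delta_rot":[22.5,-0.5,-2],"gripper":1},
    {"dp":[-33.2,6.8,0.4],"delta_rot":[22.9,-0.5,-2],"gripper":1},
    {"dp":[-33.2,6.8,0.4],"delta_rot":[22.9,-0.5,-2],"gripper":1},
    {"dp":[-33.2,6.8,0.4],"delta_rot":[22.9,-0.5,-2],"gripper":1},
    {"dp":[-33.2,6.8,0.4],"delta_rot":[22.9,-0.5,-2],"gripper":1},
  ],
)

```text
time: 5.7
position: [0.576, -0.0982, 0.2681]
ee_rot: [-1.996, -2.042, 0.396]
contact_force: [0.4, -0.6, -2.5]
width: 0.059
gripper_force: 59.5
```

```bash
python3 - <<'E'
from h import *
from bench import r,eyes
sent([-33.2,6.8,.4],[22.9,-.5,-2])
ims=[]
for n in("top","scene"):
    s=eyes.snapshot(n); pickle.dump(s,open(n+"3.pkl","wb"))
    f=s["frame"][:,:,::-1]
    c=f[130:260,210:350] if n=="top" else f[90:260,200:340]
    ims.append(cv2.resize(c,None,fx=2.8,fy=2.8,interpolation=cv2.INTER_CUBIC))
h=max(i.shape[0] for i in ims)
cv2.imwrite("pics/c3.png",np.hstack([cv2.copyMakeBorder(i,0,h-i.shape[0],0,0,0) for i in ims]))
o=r.get_obs();p=o["position"];R=Rn.from_rotvec(o["ee_rot"])
print(p,cmd()[0],(cmd()[1].inv()*R).as_rotvec(degrees=True),o["qpos"].round(3),o["contact_force"],o["time"])
E
```

```text
[ 0.5761744  -0.09817451  0.26817053] [ 0.59297055 -0.10133008  0.28164521] [-1.30166797 -0.39881036 -0.07023245] [-0.222  0.896  1.074  2.115 -0.095  1.343] [ 0.61629854 -0.10930693 -2.85440046] 5.8
```

View pics/c3.png

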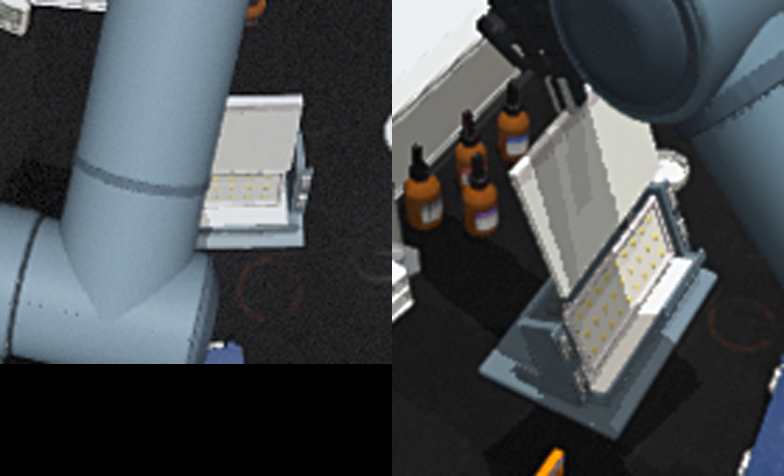

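The wrist hit the limit of joint 4 at this height; the panel is held square over the box. The arm will be less folded lower down, so I'll go down to 100 mm over the ledge and check the pose.

```bash
python3 - <<'E'
from h import *
from bench import r
o=r.get_obs();save(o["position"],Rn.from_rotvec(o["ee_rot"]))
plan(seat([-7,0,109.4+100]),RP); print(seat([-7,0,109.4+100]))
E
```

```text
dp [-0.36, 0.9, 3.15] dr [1.3, 0.41, 0.11]
[ 0.57308176 -0.10199816  0.2355961 ]
```

Call:
servo_tool(
  rows=[
    {"dp":[-0.2,0.5,1.6],"delta_rot":[0.6,0.2,0],"gripper":1},
    {"dp":[-0.4,0.9,3.2],"delta_rot":[1.3,0.4,0.1],"gripper":1},
    {"dp":[-0.4,0.9,3.2],"delta_rot":[1.3,0.4,0.1],"gripper":1},
    {"dp":[-0.4,0.9,3.2],"delta_rot":[1.3,0.4,0.1],"gripper":1},
    {"dp":[-0.4,0.9,3.2],"delta_rot":[1.3,0.4,0.1],"gripper":1},
  ],
)

```text
time: 6.22
position: [0.5727, -0.1034, 0.235]
ee_rot: [-1.983, -2.022, 0.411]
contact_force: [-0.2, 0.2, -2.1]
width: 0.061
gripper_force: 59.5
```

```bash
python3 - <<'E'
from h import *
from bench import r
sent([-.4,.9,3.2],[1.3,.4,.1])
o=r.get_obs();p=o["position"];R=Rn.from_rotvec(o["ee_rot"])
print(p,cmd()[0],(RP.inv()*R).as_rotvec(degrees=True),o["qpos"].round(3),o["joint_velocities"].round(3))
print("seat",RS.inv().apply(p-S0)*1000)
E
```

```text
[ 0.57274969 -0.103364    0.23504902] [ 0.57285469 -0.10244992  0.23512964] [0.05197991 0.00461786 0.04402845] [-0.231  0.876  0.934  2.018 -0.097  1.34 ] [-0.004 -0.003  0.025 -0.002 -0.002  0.   ]
seat [ -7.11790633  -1.35892547 208.75617879]
```

```bash
python3 - <<'E'
from h import *
p=np.array([.57617,-.09817,.26817]); R=Rn.from_rotvec([-1.996,-2.042,.396])
C=lambda x,z:p+R.apply(np.array([x,0,z])/1000)   # tool x=+y world
P=[C(100,-30.6),C(-100,-30.6),C(100,109.4),C(-100,109.4)]
for n,o in(("top",(210,130)),("scene",(200,90))):
    s=pickle.load(open(n+"3.pkl","rb")); q=proj(s,P); print(n,((q+.5-o)*2.8-.5).round(0).tolist(), "per 5mm y",((proj(s,P[1]+[0,.005,0])-q[1])*2.8).round(1))
    print(" seat corners pred", [((proj(s,seat(c))[0]+.5-o)*2.8-.5).round(0).tolist() for c in([2,95,94],[2,-95,94],[2,95,14],[2,-95,14],[0,105.5,97],[0,-105.5,97],[-18,105,8],[-18,-105,8],[-22,105,8],[-22,-105,8])])
E
```

```text
top [[93.0, 102.0], [304.0, 97.0], [100.0, 171.0], [292.0, 166.0]] per 5mm y [[-5.3  0. ]]
 seat corners pred [[109.0, 174.0], [286.0, 171.0], [112.0, 209.0], [280.0, 205.0], [99.0, 175.0], [296.0, 171.0], [103.0, 227.0], [289.0, 223.0], [103.0, 230.0], [290.0, 227.0]]
scene [[118.0, 172.0], [228.0, 45.0], [170.0, 297.0], [266.0, 166.0]] per 5mm y [[-2.6  2.7]]
 seat corners pred [[173.0, 318.0], [262.0, 197.0], [199.0, 377.0], [281.0, 255.0], [168.0, 323.0], [267.0, 188.0], [213.0, 391.0], [302.0, 254.0], [216.0, 392.0], [306.0, 255.0]]
```

The predicted panel and seat corners match the observed ones within about 2 mm (panel corner at crop (510,172), tray corners at (590,378) and (657,195)). I descend along the slope.

Call:
servo_tool(
  rows=[
    {"dp":[0.1,0,1.5],"delta_rot":[0,0,0],"gripper":1},
    {"dp":[0.1,0,3],"delta_rot":[0,0,0],"gripper":1},
    {"dp":[0.1,0,4.5],"delta_rot":[0,0,0],"gripper":1},
    {"dp":[0.1,0,6],"delta_rot":[0,0,0],"gripper":1},
    {"dp":[0.1,0,7.3],"delta_rot":[0,0,0],"gripper":1},
    {"dp":[0.1,0,8.3],"delta_rot":[0,0,0],"gripper":1},
    {"dp":[0.1,0,9],"delta_rot":[0,0,0],"gripper":1},
    {"dp":[0.1,0,9.3],"delta_rot":[0,0,0],"gripper":1},
    {"dp":[0.1,0,9.3],"delta_rot":[0,0,0],"gripper":1},
    {"dp":[0.1,0,9.3],"delta_rot":[0,0,0],"gripper":1},
  ],
)

```text
time: 7.05
position: [0.5371, -0.1038, 0.1491]
ee_rot: [-1.985, -2.022, 0.411]
contact_force: [-0.9, 0.1, -2.6]
width: 0.059
gripper_force: 59.5
```

```bash
python3 - <<'E'
from h import *
from bench import r,eyes
sent([.1,0,9.3],[0,0,0])
s=eyes.snapshot("scene");f=s["frame"][:,:,::-1][110:260,210:330]
cv2.imwrite("pics/c4.png",cv2.resize(f,None,fx=4,fy=4,interpolation=cv2.INTER_CUBIC))
o=r.get_obs();p=o["position"];R=Rn.from_rotvec(o["ee_rot"])
print((RP.inv()*R).as_rotvec(degrees=True),o["qpos"].round(3),o["contact_force"])
print("seat",RS.inv().apply(p-S0)*1000,RS.inv().apply(cmd()[0]-S0)*1000)
E
```

```text
[0.00270853 0.00382553 0.09615002] [-0.244  0.743  0.456  1.671 -0.102  1.328] [ 0.65132066 -0.22727415 -2.39369766]
seat [ -6.344112    -1.13367746 115.73292448] [ -7.03758155   0.54075302 115.87830781]
```

View pics/c4.png

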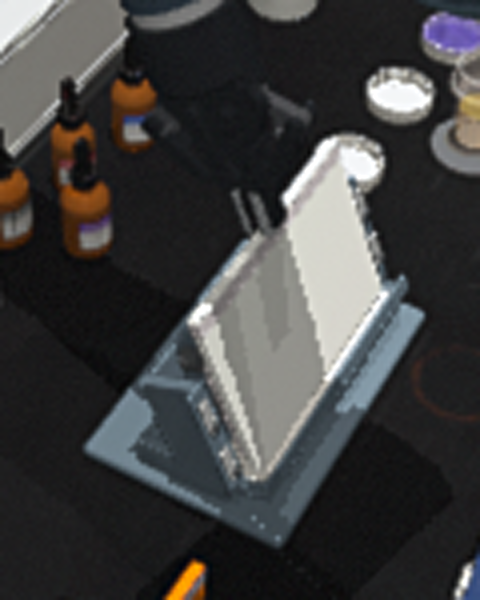

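The view shows the panel between the cheeks, its lower corner at (260,475) just inside the lip, and no side forces. Now I creep down to touch.

Call:
servo_tool(
  rows=[
    {"dp":[0,0,0.15],"delta_rot":[0,0,0],"gripper":1},
    {"dp":[0,0,0.3],"delta_rot":[0,0,0],"gripper":1},
    {"dp":[0,0,0.45],"delta_rot":[0,0,0],"gripper":1},
    {"dp":[0,0,0.6],"delta_rot":[0,0,0],"gripper":1},
    {"dp":[0,0,0.6],"delta_rot":[0,0,0],"gripper":1},
    {"dp":[0,0,0.6],"delta_rot":[0,0,0],"gripper":1},
  ],
)

```text
time: 7.6
position: [0.5352, -0.1039, 0.1436]
ee_rot: [-1.986, -2.022, 0.409]
contact_force: [3.0, 0.5, 5.5]
width: 0.065
gripper_force: 60.6
```

Call:
servo_tool(
  rows=[
    {"dp":[0,0.1,0],"delta_rot":[0,0,0],"gripper":1},
    {"dp":[0,0.25,-0.05],"delta_rot":[0,0,0],"gripper":1},
    {"dp":[0,0.4,-0.05],"delta_rot":[0,0,0],"gripper":1},
    {"dp":[0,0.4,-0.05],"delta_rot":[0,0,0],"gripper":1},
    {"dp":[0,0.4,-0.05],"delta_rot":[0,0,0],"gripper":1},
  ],
)

```text
time: 8.02
position: [0.5386, -0.1039, 0.1422]
ee_rot: [-1.985, -2.021, 0.411]
contact_force: [3.4, 1.6, 6.8]
width: 0.062
gripper_force: 60.8
```

```bash
python3 - <<'E'
from h import *
from bench import r
sent([0,0,.6],[0,0,0]);sent([0,.4,-.05],[0,0,0])
o=r.get_obs();p=o["position"];R=Rn.from_rotvec(o["ee_rot"])
print((RP.inv()*R).as_rotvec(degrees=True),o["torque"])
print("seat",RS.inv().apply(p-S0)*1000,RS.inv().apply(cmd()[0]-S0)*1000,"F seat",RS.inv().apply(o["contact_force"]))
E
```

```text
[0.0171075  0.00850841 0.10020828] [ 0.13315939 -0.42585793 -0.0543543 ]
seat [ -2.37425621  -1.19140703 109.91391871] [ -3.03767522   0.54093959 110.37823968] F seat [0.51950771 1.52505456 7.60015296]
```

Call:
servo_tool(
  rows=[
    {"dp":[0,0.15,-0.1],"delta_rot":[0,0,0],"gripper":1},
    {"dp":[0,0.15,-0.1],"delta_rot":[0,0,0],"gripper":1},
    {"dp":[0,0.15,-0.1],"delta_rot":[0,0,0],"gripper":0.6},
    {"dp":[0,0.15,-0.1],"delta_rot":[0,0,0],"gripper":0.5},
    {"dp":[0,0.15,-0.1],"delta_rot":[0,0,0],"gripper":0.4},
    {"dp":[0,0.15,-0.1],"delta_rot":[0,0,0],"gripper":0.3},
    {"dp":[0,0.15,-0.1],"delta_rot":[0,0,0],"gripper":0.3},
    {"dp":[0,0.15,-0.1],"delta_rot":[0,0,0],"gripper":0.3},
    {"dp":[0,0.15,-0.1],"delta_rot":[0,0,0],"gripper":0.3},
  ],
)

```text
time: 8.77
position: [0.5396, -0.1037, 0.1417]
ee_rot: [-1.983, -2.02, 0.412]
contact_force: [-0.1, 0.8, -0.3]
width: 0.354
gripper_force: 0.0
```

Call:
servo_tool(
  rows=[
    {"dp":[0,0.15,-1],"delta_rot":[0,0,0],"gripper":0.3},
    {"dp":[0,0.15,-2.5],"delta_rot":[0,0,0],"gripper":0.3},
    {"dp":[0,0.15,-4.5],"delta_rot":[0,0,0],"gripper":0.3},
    {"dp":[0,0.15,-6.5],"delta_rot":[0,0,0],"gripper":0.3},
    {"dp":[0,0.15,-8],"delta_rot":[0,0,0],"gripper":0.3},
    {"dp":[0,0.15,-8],"delta_rot":[0,0,0],"gripper":0.3},
  ],
)

```text
time: 9.27
position: [0.5739, -0.1033, 0.217]
ee_rot: [-1.987, -2.023, 0.409]
contact_force: [0.7, -0.5, 0.6]
width: 0.354
gripper_force: 0.0
```

```bash
python3 - <<'E'
from h import *
from bench import r,eyes
# second call counts from the pose commanded at its start
sent([0,.15,-.1],[0,0,0]);sent([0,.15,-8],[0,0,0])
s=eyes.snapshot("scene");pickle.dump(s,open("s5.pkl","wb"));f=s["frame"][:,:,::-1][110:260,210:330]
cv2.imwrite("pics/c5.png",cv2.resize(f,None,fx=4,fy=4,interpolation=cv2.INTER_CUBIC))
o=r.get_obs();p=o["position"]
print("seat",RS.inv().apply(p-S0)*1000,RS.inv().apply(cmd()[0]-S0)*1000,o["contact_force"],o["qpos"].round(3),o["time"])
pred=[seat(c) for c in([-6,100,0],[-6,-100,0],[-6,100,140],[-6,-100,140],[2,100,140])]
print(((proj(s,pred)+.5-[210,110])*4-.5).round(0).tolist())
E
```

```text
seat [  1.4212739   -1.40602873 190.99070322] [-3.62972563e-02  5.52173488e-01  1.91378188e+02] [ 0.37606718 -0.25874455 -1.12876042] [-0.231  0.859  0.849  1.948 -0.097  1.341] 9.3167
[[257.0, 479.0], [378.0, 295.0], [190.0, 329.0], [329.0, 146.0], [180.0, 327.0]]
```

View pics/c5.png

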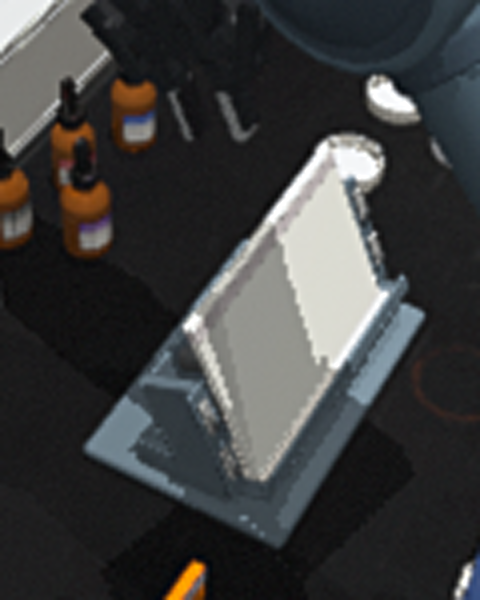

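The panel leans on the tray: its corners at (258,480), (198,330) and (330,150) match the predicted seat pose. Next I check which pressing orientations the arm can reach, with a small kinematic fit from the recorded readings.

```bash
cat > kin.py <<'E'
from h import *
from scipy.optimize import least_squares
# J1 about z, lateral offset d; planar J2,J3,J4; J5 about tool-plane normal axis, J6 roll; J5 at distance E behind TCP
D=[([-1.3993,.37796,.07979,1.2744,0],[.15977,-.55171,.20408]),([-.365,.130,.150,1.591,-.001],[.43929,-.10037,.35828]),
([.303,.380,.307,1.488,0],[.53194,.23243,.29160]),([-.222,.896,1.074,2.115,-.095],[.57617,-.09817,.26817]),
([-.231,.876,.934,2.018,-.097],[.57275,-.10336,.23505])]
S1=S0+RS.apply([-6.344,-1.134,115.733]);S2=S0+RS.apply([1.421,-1.406,190.991])
D+=[([-.244,.743,.456,1.671,-.102],S1),([-.231,.859,.849,1.948,-.097],S2)]
def fk(k,q):
    r0,z0,A,C,c,F,E,d=k; j1,j2,j3,j4,j5=q; s=j2-j3+j4
    t=np.array([np.cos(s),0,-np.sin(s)])              # plane axes: radial, lateral, up
    td=np.cos(j5)*t+np.sin(j5)*np.array([0,1,0])
    w=np.array([r0+A*np.sin(j2)+C*np.cos(j2-j3+c),d,z0+A*np.cos(j2)-C*np.sin(j2-j3+c)])+F*t
    R1=Rn.from_euler("z",j1); return R1.apply(w+E*td),R1.apply(td)
def res(k): return np.concatenate([fk(k,q)[0]-p for q,p in D]+[(np.array(k)-k0)*.003])
k0=np.array([0,.1,.3,.3,0,.05,.2,.06])
s=least_squares(res,k0); K=s.x
E
python3 - <<'E'
from kin import *
print(K.round(3),(res(K)[:21]*1000).round(1))
lo=[-2.72,-.84,-1.02,-1.77,-1.37];hi=[2.72,1.66,1.22,2.12,1.28]
for a in(.4,.6,.8,1.0,1.2):
  for back in(0,60):
    t=np.array([np.cos(a),.02,-np.sin(a)]); p=seat([-6,0,68])-t*back/1000
    f=lambda q:np.r_[fk(K,q)[0]-p,(fk(K,q)[1]-t)*.3]
    b=least_squares(f,[-.3,.1,0,1,.2],bounds=(lo,hi))
    print(a,back,b.x.round(2),(f(b.x)*1000).round(1))
E
```

```text
[ 224.181 -161.11  -237.387  162.454   -2.863 -303.812  -46.38     1.244] [   1238.2    -229.9   56807.2   34040.2  -11693.5   -5147.9  -19828.2
   -4961.5   24239.2    3109.4    5051.9   33376.5   16410.6    2001.4
   45988.3   18526.8   -7904.   -33960.7  -54596.1     808.1 -121301.3]
0.4 0 [-0.02 -0.72 -1.02  0.5   0.03] [  0.   -0.   -0.2 -66.9  -1.4 -98. ]
0.4 60 [-0.02 -0.72 -1.02  0.5   0.03] [  0.   -0.   -0.2 -67.   -1.4 -98. ]
0.6 0 [-0.02 -0.72 -1.02  0.5   0.03] [  0.   -0.   -0.1 -38.2  -0.9 -45.4]
0.6 60 [-0.02 -0.72 -1.02  0.5   0.03] [  0.   -0.   -0.1 -38.3  -0.9 -45.5]
0.8 0 [-0.01 -0.72 -1.02  0.5   0.03] [-0.  0. -0. -0. -0.  0.]
0.8 60 [-0.01 -0.72 -1.02  0.5   0.03] [ 0. -0.  0. -0. -0.  0.]
1.0 0 [-0.02 -0.47 -0.69  0.78  0.03] [-0.  -0.   0.  -0.  -0.   0.1]
1.0 60 [-0.02 -0.47 -0.69  0.78  0.03] [ 0.   0.   0.  -0.  -0.   0.1]
1.2 0 [-0.02 -0.22 -0.36  1.06  0.03] [-0.  -0.  -0.  -0.  -0.   0.1]
1.2 60 [-0.02 -0.22 -0.36  1.06  0.03] [-0.   0.  -0.  -0.  -0.   0.1]
```

```bash
sed -i 's/^s=least.*/k0=np.array([0,.2,.45,.4,0,.05,.2,.06]); s=least_squares(res,k0,bounds=([-.2,-.1,.1,.1,-1,-.1,.05,0],[.2,.5,.8,.8,1,.3,.4,.15])); K=s.x/' kin.py
cat > ik.py <<'E'
from kin import *
print(K.round(3),abs(res(K)[:21]*1000).max().round(1))
lo=[-2.72,-.84,-1.02,-1.77,-1.37];hi=[2.72,1.66,1.22,2.12,1.28]
for a in(.4,.6,.8,1.0,1.2):
  for back in(0,60):
    t=np.array([np.cos(a),.02,-np.sin(a)]); p=seat([-6,0,68])-t*back/1000
    f=lambda q:np.r_[fk(K,q)[0]-p,(fk(K,q)[1]-t)*.3]
    b=least_squares(f,[-.3,.1,0,1,.2],bounds=(lo,hi))
    print(a,back,b.x.round(2),(f(b.x)*1000).round(1))
E
python3 ik.py
```

```text
[ 0.2   0.5   0.8   0.8  -1.   -0.1   0.05  0.15] 173663.1
0.4 0 [-0.45  1.63 -1.02 -1.77  0.64] [ 370.7 -122.4 -401.   -60.2   90.2  -67.6]
0.4 60 [-0.5   1.66 -1.02 -1.77  0.75] [ 388.2 -153.  -444.7  -59.9  109.   -56.1]
0.6 0 [-0.42  1.64 -1.02 -1.77  0.49] [ 366.8 -100.  -413.3  -37.9   56.1  -36. ]
0.6 60 [-0.46  1.66 -1.02 -1.77  0.56] [ 392.9 -123.6 -459.8  -37.2   68.1  -31.2]
0.8 0 [-0.4   1.66 -1.02 -1.77  0.38] [ 354.5  -82.2 -429.2   -8.4   29.    -5.1]
0.8 60 [-0.42  1.66 -1.02 -1.77  0.41] [ 391.7 -100.7 -471.7   -5.8   34.3   -1.8]
1.0 0 [-0.38  1.66 -1.02 -1.68  0.27] [ 359.8  -74.3 -428.    13.4    9.5    9.6]
1.0 60 [-0.4   1.66 -1.02 -1.68  0.29] [ 389.3  -87.6 -478.1   14.7   12.9   10.8]
1.2 0 [-0.37  1.66 -1.02 -1.54  0.16] [ 366.4  -71.4 -425.4   24.3   -5.2   10.7]
1.2 60 [-0.38  1.65 -1.02 -1.53  0.17] [ 394.2  -81.5 -474.5   25.5   -4.1   11.3]
```

```bash
sed -i 's/^S1=.*/S1=seat([-6.344,-1.134,115.733]);S2=seat([1.421,-1.406,190.991])/' kin.py; python3 ik.py
```

```text
[-0.     0.259  0.498  0.391 -0.188  0.138  0.337  0.063] 0.3
0.4 0 [-0.9   0.11 -1.02 -0.04  0.91] [ 14.6 -42.5  26.4 -37.5  73.5 -46.5]
0.4 60 [-1.19  0.09 -1.02  0.37  1.1 ] [-12.3 -46.1  25.2 -23.9  81.4 -19.8]
0.6 0 [-0.7  -0.02 -1.02 -0.02  0.59] [ 19.1 -19.9  22.8 -33.5  32.9 -37.1]
0.6 60 [-0.85 -0.19 -1.02  0.24  0.69] [ 10.3 -21.7  26.9 -30.2  36.1 -33. ]
0.8 0 [-0.58 -0.06 -1.02  0.02  0.41] [  8.2  -5.4   8.9 -14.6   9.  -12.7]
0.8 60 [-0.67 -0.24 -1.02  0.21  0.46] [  4.8  -4.6   8.6 -11.2   7.7  -9.9]
1.0 0 [-0.49 -0.04 -0.91  0.19  0.28] [ 0.  -0.   0.  -0.  -0.   0.1]
1.0 60 [-0.55 -0.18 -0.87  0.39  0.3 ] [ 0.  -0.   0.  -0.  -0.   0.1]
1.2 0 [-0.42  0.06 -0.68  0.49  0.17] [ 0.  -0.   0.  -0.  -0.   0.1]
1.2 60 [-0.45 -0.04 -0.62  0.66  0.18] [ 0.  -0.   0.  -0.  -0.   0.1]
```

```bash
cat > ik2.py <<'E'
from kin import *
lo=[-2.72,-.84,-1.02,-1.77,-1.37];hi=[2.72,1.66,1.22,2.12,1.28]
a=1.0; t=RS.apply([np.cos(a-.4),0,-np.sin(a-.4)]); RQ=frame(RS.apply([0,1,0]),t)
if __name__=="__main__":
    for n,p in(("via",[.42,-.10,.28]),("pre",seat([-60,0,59])),("near",seat([-15,0,59])),("end",seat([-4,0,59]))):
        f=lambda q:np.r_[fk(K,q)[0]-p,(fk(K,q)[1]-t)*.3]
        b=least_squares(f,[-.3,.1,0,1,.2],bounds=(lo,hi)); print(n,np.round(p,4),b.x.round(2),abs(f(b.x)*1000).max().round(2))
    plan([.42,-.10,.28],RQ); print(t.round(3))
E
python3 ik2.py
```

```text
via [ 0.42 -0.1   0.28] [-0.66 -0.41 -0.67  0.85  0.35] 0.0
pre [ 0.4657 -0.1041  0.1177] [-0.57 -0.17 -0.98  0.27  0.31] 0.0
near [ 0.5072 -0.1033  0.1002] [-0.5  -0.06 -0.95  0.17  0.27] 0.0
end [ 0.5173 -0.1031  0.0959] [-0.49 -0.03 -0.94  0.15  0.27] 0.0
dp [0.45, -16.52, 0.07] dr [-43.37, -43.37, -82.2]
[ 0.54   0.011 -0.841]
```

Call:
servo_tool(
  rows=[
    {"dp":[0,-3,0],"delta_rot":[0,0,0],"gripper":1},
    {"dp":[0.2,-6,0],"delta_rot":[-2.2,-2.2,-4.1],"gripper":1},
    {"dp":[0.4,-10,0],"delta_rot":[-5,-5,-9],"gripper":1},
    {"dp":[0.4,-13,0],"delta_rot":[-8,-8,-15],"gripper":1},
    {"dp":[0.4,-15,0],"delta_rot":[-11,-11,-20.8],"gripper":1},
    {"dp":[0.4,-16.5,0],"delta_rot":[-14,-14,-26.5],"gripper":1},
    {"dp":[0.4,-16.5,0],"delta_rot":[-17,-17,-32.2],"gripper":1},
    {"dp":[0.4,-16.5,0],"delta_rot":[-20,-20,-37.9],"gripper":1},
    {"dp":[0.4,-16.5,0],"delta_rot":[-23,-23,-43.6],"gripper":1},
    {"dp":[0.4,-16.5,0],"delta_rot":[-26,-26,-49.3],"gripper":1},
    {"dp":[0.4,-16.5,0],"delta_rot":[-29,-29,-55],"gripper":1},
    {"dp":[0.4,-16.5,0],"delta_rot":[-32,-32,-60.7],"gripper":1},
    {"dp":[0.4,-16.5,0],"delta_rot":[-35,-35,-66.3],"gripper":1},
    {"dp":[0.4,-16.5,0],"delta_rot":[-38,-38,-72],"gripper":1},
    {"dp":[0.4,-16.5,0],"delta_rot":[-41,-41,-77.7],"gripper":1},
    {"dp":[0.4,-16.5,0],"delta_rot":[-43.4,-43.4,-82.2],"gripper":1},
    {"dp":[0.4,-16.5,0],"delta_rot":[-43.4,-43.4,-82.2],"gripper":1},
    {"dp":[0.4,-16.5,0],"delta_rot":[-43.4,-43.4,-82.2],"gripper":1},
    {"dp":[0.4,-16.5,0],"delta_rot":[-43.4,-43.4,-82.2],"gripper":1},
  ],
)

```text
time: 10.9
position: [0.4201, -0.1017, 0.2786]
ee_rot: [-0.021, 2.573, 0.007]
contact_force: [0.1, -0.2, 0.3]
width: -0.0
gripper_force: 0.0
```

```bash
python3 - <<'E'
from ik2 import *
from bench import r
sent([.4,-16.5,0],[-43.4,-43.4,-82.2])
o=r.get_obs();R=Rn.from_rotvec(o["ee_rot"]);print(o["position"],cmd()[0],(RQ.inv()*R).as_rotvec(degrees=True),o["qpos"].round(2),o["contact_force"])
plan(seat([-60,0,59]),RQ)
E
```

```text
[ 0.42011235 -0.10167079  0.27856918] [ 0.42044295 -0.10053553  0.28054161] [0.08398796 0.14591803 0.20650609] [-0.66 -0.41 -0.67  0.84  0.34 -0.59] [ 0.1082398  -0.24194971  0.25342284]
dp [5.01, -0.45, 16.14] dr [0.0, 0.04, 0.01]
```

Call:
servo_tool(
  rows=[
    {"dp":[1,-0.1,3],"delta_rot":[0,0,0],"gripper":1},
    {"dp":[2,-0.2,6.3],"delta_rot":[0,0,0],"gripper":1},
    {"dp":[3,-0.3,9.6],"delta_rot":[0,0,0],"gripper":1},
    {"dp":[4,-0.4,12.8],"delta_rot":[0,0,0],"gripper":1},
    {"dp":[4.7,-0.4,15],"delta_rot":[0,0,0],"gripper":1},
    {"dp":[5,-0.4,16.1],"delta_rot":[0,0,0],"gripper":1},
    {"dp":[5,-0.4,16.1],"delta_rot":[0,0,0],"gripper":1},
    {"dp":[5,-0.4,16.1],"delta_rot":[0,0,0],"gripper":1},
  ],
)

```text
time: 11.57
position: [0.4653, -0.1038, 0.1161]
ee_rot: [-0.025, 2.574, 0.009]
contact_force: [-0.2, 1.0, -0.2]
width: 0.0
gripper_force: 0.0
```

```bash
cat > st.py <<'E'
from ik2 import *
from bench import r
o=r.get_obs();R=Rn.from_rotvec(o["ee_rot"])
print("meas seat",(RS.inv().apply(o["position"]-S0)*1000).round(2),"cmd",(RS.inv().apply(cmd()[0]-S0)*1000).round(2),"F",RS.inv().apply(o["contact_force"]).round(2),"tq",o["torque"].round(2),"rot",(RQ.inv()*R).as_rotvec(degrees=True).round(2),o["time"])
E
python3 - <<'E'
from h import *
sent([5,-.4,16.1],[0,0,0])
import st
from st import *
print("1cm seat x in tool:",R.inv().apply(RS.apply([1,0,0])).round(3),"z:",R.inv().apply(RS.apply([0,0,1])).round(3)); plan(seat([-18,0,59]),RQ)
E
```

```text
meas seat [-59.76   0.38  57.35] cmd [-60.3    0.52  59.28] F [-0.08  0.97 -0.25] tq [-0.01  0.45 -0.  ] rot [-0.06  0.19  0.04] 11.5667
1cm seat x in tool: [-0.567 -0.     0.823] z: [-0.823  0.001 -0.567]
dp [-2.36, -0.05, 3.51] dr [0.0, 0.04, 0.01]
```

Call:
servo_tool(
  rows=[
    {"dp":[-0.6,0,0.9],"delta_rot":[0,0,0],"gripper":1},
    {"dp":[-1.3,0,1.8],"delta_rot":[0,0,0],"gripper":1},
    {"dp":[-1.9,0,2.7],"delta_rot":[0,0,0],"gripper":1},
    {"dp":[-2.5,0,3.4],"delta_rot":[0,0,0],"gripper":1},
    {"dp":[-2.5,0,3.4],"delta_rot":[0,0,0],"gripper":1},
    {"dp":[-2.5,0,3.4],"delta_rot":[0,0,0],"gripper":1},
  ],
)

```text
time: 12.07
position: [0.5054, -0.1044, 0.1025]
ee_rot: [-0.025, 2.571, 0.006]
contact_force: [-0.5, -0.7, -0.0]
width: -0.0
gripper_force: 0.0
```

```bash
python3 - <<'E'
from h import *
sent([-2.5,0,3.4],[0,0,0])
import st
E
```

```text
meas seat [-17.54  -1.03  60.49] cmd [-18.12   0.53  60.75] F [-0.45 -0.68 -0.22] tq [0.01 0.5  0.03] rot [0.07 0.03 0.03] 12.0667
```

Still free of contact. I creep 3 mm at a time along the seat's x axis.

Call:
servo_tool(
  rows=[
    {"dp":[-0.06,0,0.08],"delta_rot":[0,0,0],"gripper":1},
    {"dp":[-0.11,0,0.16],"delta_rot":[0,0,0],"gripper":1},
    {"dp":[-0.17,0,0.25],"delta_rot":[0,0,0],"gripper":1},
    {"dp":[-0.17,0,0.25],"delta_rot":[0,0,0],"gripper":1},
  ],
)

```text
time: 12.4
position: [0.5074, -0.1045, 0.1006]
ee_rot: [-0.023, 2.572, 0.006]
contact_force: [-0.5, -0.3, 0.2]
width: 0.002
gripper_force: 0.0
```

Call:
servo_tool(
  rows=[
    {"dp":[-0.06,0,0.08],"delta_rot":[0,0,0],"gripper":1},
    {"dp":[-0.11,0,0.16],"delta_rot":[0,0,0],"gripper":1},
    {"dp":[-0.17,0,0.25],"delta_rot":[0,0,0],"gripper":1},
    {"dp":[-0.17,0,0.25],"delta_rot":[0,0,0],"gripper":1},
  ],
)

```text
time: 12.73
position: [0.5103, -0.1044, 0.0992]
ee_rot: [-0.023, 2.572, 0.007]
contact_force: [0.4, 0.1, -0.1]
width: -0.004
gripper_force: 0.0
```

```bash
python3 - <<'E'
from h import *
sent([-.17,0,.25],[0,0,0]);sent([-.17,0,.25],[0,0,0])
import st
E
```

```text
meas seat [-11.73  -1.1   59.31] cmd [-12.07   0.53  60.73] F [0.4  0.14 0.06] tq [-0.    0.48 -0.02] rot [0.06 0.08 0.09] 12.7333
```

Call:
servo_tool(
  rows=[
    {"dp":[-0.06,0,0.08],"delta_rot":[0,0,0],"gripper":1},
    {"dp":[-0.11,0,0.16],"delta_rot":[0,0,0],"gripper":1},
    {"dp":[-0.11,0,0.16],"delta_rot":[0,0,0],"gripper":1},
  ],
)

```text
time: 12.98
position: [0.5121, -0.1043, 0.0985]
ee_rot: [-0.024, 2.572, 0.007]
contact_force: [-0.1, 0.1, 1.0]
width: 0.004
gripper_force: 0.0
```

Call:
servo_tool(
  rows=[
    {"dp":[-0.06,0,0.08],"delta_rot":[0,0,0],"gripper":1},
    {"dp":[-0.11,0,0.16],"delta_rot":[0,0,0],"gripper":1},
    {"dp":[-0.11,0,0.16],"delta_rot":[0,0,0],"gripper":1},
  ],
)

```text
time: 13.23
position: [0.5139, -0.1043, 0.0977]
ee_rot: [-0.024, 2.572, 0.007]
contact_force: [0.1, 0.7, -0.3]
width: -0.002
gripper_force: 0.0
```

```bash
python3 - <<'E'
from h import *
sent([-.11,0,.16],[0,0,0]);sent([-.11,0,.16],[0,0,0])
import st
E
```

```text
meas seat [-7.82 -1.08 59.38] cmd [-8.19  0.53 60.75] F [ 0.23  0.65 -0.19] tq [0.   0.41 0.01] rot [0.06 0.07 0.08] 13.2333
```

Call:
servo_tool(
  rows=[
    {"dp":[-0.06,0,0.08],"delta_rot":[0,0,0],"gripper":1},
    {"dp":[-0.11,0,0.16],"delta_rot":[0,0,0],"gripper":1},
    {"dp":[-0.11,0,0.16],"delta_rot":[0,0,0],"gripper":1},
  ],
)

```text
time: 13.48
position: [0.5157, -0.1042, 0.097]
ee_rot: [-0.023, 2.572, 0.007]
contact_force: [-0.0, -0.2, -0.2]
width: 0.0
gripper_force: 0.0
```

Call:
servo_tool(
  rows=[
    {"dp":[-0.06,0,0.08],"delta_rot":[0,0,0],"gripper":1},
    {"dp":[-0.11,0,0.16],"delta_rot":[0,0,0],"gripper":1},
    {"dp":[-0.11,0,0.16],"delta_rot":[0,0,0],"gripper":1},
  ],
)

```text
time: 13.73
position: [0.5175, -0.1042, 0.0962]
ee_rot: [-0.023, 2.572, 0.007]
contact_force: [0.1, -0.0, 0.1]
width: 0.002
gripper_force: 0.0
```

```bash
python3 - <<'E'
from h import *
sent([-.11,0,.16],[0,0,0]);sent([-.11,0,.16],[0,0,0])
import st
E
```

```text
meas seat [-3.94 -1.12 59.38] cmd [-4.31  0.53 60.76] F [ 0.09 -0.02  0.16] tq [0.01 0.45 0.02] rot [0.06 0.07 0.08] 13.7333
```

Call:
servo_tool(
  rows=[
    {"dp":[-0.06,0,0.08],"delta_rot":[0,0,0],"gripper":1},
    {"dp":[-0.11,0,0.16],"delta_rot":[0,0,0],"gripper":1},
    {"dp":[-0.11,0,0.16],"delta_rot":[0,0,0],"gripper":1},
  ],
)

```text
time: 13.98
position: [0.5193, -0.1042, 0.0955]
ee_rot: [-0.024, 2.572, 0.007]
contact_force: [0.4, -0.8, -0.6]
width: -0.003
gripper_force: 0.0
```

Call:
servo_tool(
  rows=[
    {"dp":[-0.06,0,0.08],"delta_rot":[0,0,0],"gripper":1},
    {"dp":[-0.06,0,0.08],"delta_rot":[0,0,0],"gripper":1},
    {"dp":[-0.06,0,0.08],"delta_rot":[0,0,0],"gripper":1},
  ],
)

```text
time: 14.23
position: [0.5201, -0.1042, 0.0951]
ee_rot: [-0.023, 2.572, 0.007]
contact_force: [-0.4, 0.2, -0.7]
width: -0.003
gripper_force: 0.0
```

```bash
python3 - <<'E'
from h import *
sent([-.11,0,.16],[0,0,0]);sent([-.06,0,.08],[0,0,0])
import st
E
```

```text
meas seat [-1.1  -1.1  59.38] cmd [-1.37  0.53 60.81] F [-0.08  0.2  -0.79] tq [-0.01  0.5   0.03] rot [0.06 0.07 0.09] 14.2333
```

No contact yet, about 5 mm deeper than predicted. I check the panel's place numerically with the top camera.

```bash
python3 - <<'E'
from h import *
from bench import eyes
for n in("top","scene"):
    s=eyes.snapshot(n);pickle.dump(s,open(n+"6.pkl","wb"))
T=pickle.load(open("top6.pkl","rb"));f=T["frame"]
for y in(-75,-60,60,80):
    q=proj(T,[seat([x,y,z]) for x,z in((2,140),(-6,140),(-6,0),(-18,8),(-22,8))])
    u=int(round(q[:,0].mean())); print(y,u,q[:,1].round(1)); print([(v,f[v,u].tolist()) for v in range(int(q[0,1])-6,int(q[-1,1])+5)])
    q2=proj(T,[seat([7,y,140]),seat([-1,y,140])]);print(q2.round(1).tolist())
E
```

```text
-75 305 [183.1 185.5 207.4 209.7 210.8]
[(177, [152, 167, 178]), (178, [119, 134, 146]), (179, [116, 132, 142]), (180, [79, 90, 99]), (181, [86, 91, 96]), (182, [74, 78, 83]), (183, [145, 148, 152]), (184, [232, 234, 239]), (185, [219, 222, 226]), (186, [181, 182, 181]), (187, [175, 171, 172]), (188, [190, 192, 193]), (189, [195, 196, 194]), (190, [192, 194, 191]), (191, [192, 193, 189]), (192, [194, 196, 192]), (193, [191, 193, 190]), (194, [192, 193, 190]), (195, [191, 192, 190]), (196, [189, 191, 189]), (197, [191, 192, 190]), (198, [192, 194, 190]), (199, [191, 192, 189]), (200, [192, 193, 190]), (201, [191, 193, 190]), (202, [191, 191, 188]), (203, [192, 194, 190]), (204, [191, 192, 189]), (205, [190, 191, 189]), (206, [190, 192, 189]), (207, [197, 199, 198]), (208, [219, 222, 226]), (209, [216, 219, 224]), (210, [133, 138, 141]), (211, [116, 133, 142]), (212, [92, 104, 113]), (213, [133, 145, 155]), (214, [150, 164, 173])]
[[306.1, 181.6], [306.2, 184.0]]
-60 300 [183.2 185.6 207.5 209.8 210.9]
[(177, [151, 167, 177]), (178, [118, 133, 144]), (179, [122, 137, 146]), (180, [82, 
[... 2093 characters left out ...]
8, [173, 169, 170]), (189, [178, 176, 177]), (190, [194, 195, 191]), (191, [192, 194, 191]), (192, [193, 193, 192]), (193, [193, 195, 191]), (194, [192, 193, 191]), (195, [193, 193, 192]), (196, [192, 193, 191]), (197, [193, 194, 191]), (198, [194, 195, 192]), (199, [192, 193, 190]), (200, [192, 194, 191]), (201, [190, 192, 190]), (202, [191, 192, 190]), (203, [192, 193, 191]), (204, [190, 191, 189]), (205, [193, 194, 191]), (206, [192, 192, 189]), (207, [191, 192, 188]), (208, [197, 198, 197]), (209, [219, 222, 225]), (210, [217, 220, 225]), (211, [150, 157, 165]), (212, [123, 137, 149]), (213, [90, 102, 110]), (214, [121, 133, 144]), (215, [164, 179, 189])]
[[253.2, 182.7], [253.2, 185.1]]
```

The top view puts the panel exactly where predicted (top edge on rows 183-186, bottom on 207-208). In the arm's own readings things lie about 3-4 mm farther in x, as the grasp also showed, so contact should come next.

Call:
servo_tool(
  rows=[
    {"dp":[-0.06,0,0.08],"delta_rot":[0,0,0],"gripper":1},
    {"dp":[-0.06,0,0.08],"delta_rot":[0,0,0],"gripper":1},
    {"dp":[-0.06,0,0.08],"delta_rot":[0,0,0],"gripper":1},
  ],
)

```text
time: 14.58
position: [0.5211, -0.1042, 0.0948]
ee_rot: [-0.023, 2.572, 0.007]
contact_force: [-0.8, -0.4, 0.2]
width: 0.002
gripper_force: 0.0
```

Call:
servo_tool(
  rows=[
    {"dp":[-0.06,0,0.08],"delta_rot":[0,0,0],"gripper":1},
    {"dp":[-0.06,0,0.08],"delta_rot":[0,0,0],"gripper":1},
    {"dp":[-0.06,0,0.08],"delta_rot":[0,0,0],"gripper":1},
  ],
)

```text
time: 14.83
position: [0.522, -0.1041, 0.0944]
ee_rot: [-0.023, 2.572, 0.007]
contact_force: [0.1, 0.2, 0.9]
width: -0.0
gripper_force: 0.0
```

Call:
servo_tool(
  rows=[
    {"dp":[-0.06,0,0.08],"delta_rot":[0,0,0],"gripper":1},
    {"dp":[-0.06,0,0.08],"delta_rot":[0,0,0],"gripper":1},
    {"dp":[-0.06,0,0.08],"delta_rot":[0,0,0],"gripper":1},
  ],
)

```text
time: 15.08
position: [0.5229, -0.1041, 0.0941]
ee_rot: [-0.023, 2.572, 0.007]
contact_force: [0.2, 0.2, 0.6]
width: -0.002
gripper_force: 0.0
```

```bash
python3 - <<'E'
from h import *
for i in range(3): sent([-.06,0,.08],[0,0,0])
import st
E
```

```text
meas seat [ 1.89 -1.08 59.49] cmd [ 1.63  0.53 60.94] F [-0.06  0.22  0.65] tq [-0.03  0.42 -0.05] rot [0.06 0.08 0.08] 15.0833
```

```bash
python3 - <<'E'
from ik2 import *
from bench import r,eyes
s=eyes.snapshot("scene"); pickle.dump(s,open("scene7.pkl","wb")); o=r.get_obs(); p=o["position"];R=Rn.from_rotvec(o["ee_rot"])
a=pickle.load(open("s5.pkl","rb"))["frame"].astype(int).mean(2); b=s["frame"].astype(int).mean(2)
q=proj(s,[p,p-R.apply([0,0,.03]),p+R.apply([0,.0145,0]),p-R.apply([0,.0145,0])]);print("tcp,30 back,+y,-y",q.round(1).tolist())
u,v=q[0].astype(int)
for vv in range(v-18,v+12): print(vv,"".join("%4d"%b[vv,x] for x in range(u-16,u+18)))
# left edge of panel face: along rows, s5 vs now
for vv in (195,200,205,210,215,220): print(vv,a[vv,252:276].astype(int).tolist(),b[vv,252:276].astype(int).tolist())
E
```

```text
tcp,30 back,+y,-y [[281.9, 189.4], [287.6, 185.7], [279.6, 192.7], [284.2, 186.1]]
171   26  25  22  25  68 157 244 254 251 217 187 177 176 172 215 218 217 216 216 216 216 216 215 216 215 215 215 215 215 215 217 222 217 106
172   24  23  18  57 142 202 254 251 227 174 177 180 197 210 218 217 216 216 216 216 215 216 215 215 216 215 215 215 216 216 219 222 180  58
173   23  22  35 106 205 253 252 234 196 176 180 190 215 218 216 216 216 216 216 216 216 215 216 215 215 216 215 216 216 220 223 221 141  47
174   22  29  78 153 254 254 245 220 182 179 180 205 218 217 216 216 215 216 216 217 215 217 215 215 215 215 216 217 220 219 181 147  67  26
175   25  73 161 241 255 252 236 191 179 176 173 215 218 216 216 216 216 216 216 216 216 216 215 216 215 215 216 218 221 178  88  56  25  19
176   61 147 225 254 251 225 174 176 182 197 210 218 217 216 216 216 215 216 216 215 216 215 216 215 215 215 217 222 219 108  36  19  17  19
177  105 188 253 251 226 190 175 180 190 214 219 217 215 216 216 216 216 216 216 216 215 215 216 216 217 218 222 223 206  66  13  18  17  26
178  154 254 254 245 216 182 1
[... 3881 characters left out ...]
215, 216, 215, 216, 215, 216, 215, 215]
210 [56, 55, 56, 54, 58, 92, 86, 90, 134, 154, 94, 48, 92, 145, 211, 199, 134, 127, 133, 147, 146, 146, 146, 146] [56, 57, 56, 52, 59, 97, 94, 99, 150, 170, 103, 49, 90, 145, 215, 221, 217, 216, 216, 215, 216, 215, 215, 215]
215 [56, 57, 56, 56, 55, 55, 52, 63, 91, 113, 89, 74, 69, 42, 81, 129, 141, 132, 130, 134, 145, 146, 145, 146] [56, 56, 57, 57, 55, 54, 50, 61, 97, 134, 148, 130, 98, 43, 74, 133, 184, 220, 218, 215, 216, 215, 215, 215]
220 [59, 57, 56, 54, 55, 55, 54, 56, 53, 54, 62, 56, 61, 91, 60, 75, 113, 124, 131, 129, 130, 146, 147, 147] [58, 56, 56, 54, 54, 54, 56, 54, 53, 59, 91, 86, 89, 104, 102, 91, 107, 122, 156, 221, 218, 215, 215, 215]
```

The fingertip pixels around (288,188) lie clear of the panel, with lit face under them, so the tip is still off the face. I keep closing in with force checks.

Call:
servo_tool(
  rows=[
    {"dp":[-0.08,0,0.12],"delta_rot":[0,0,0],"gripper":1},
    {"dp":[-0.17,0,0.25],"delta_rot":[0,0,0],"gripper":1},
    {"dp":[-0.23,0,0.33],"delta_rot":[0,0,0],"gripper":1},
    {"dp":[-0.23,0,0.33],"delta_rot":[0,0,0],"gripper":1},
  ],
)

```text
time: 15.47
position: [0.5269, -0.1041, 0.0925]
ee_rot: [-0.024, 2.572, 0.007]
contact_force: [-0.1, 0.2, -0.6]
width: -0.0
gripper_force: 0.0
```

```bash
python3 - <<'E'
from h import *
sent([-.23,0,.33],[0,0,0])
from st import *
from bench import eyes
s=eyes.snapshot("scene"); b=s["frame"].astype(int).mean(2)
def face(uv,x=-6):
    o_,d=ray(s,uv); n=RS.apply([1,0,0]); P=o_+d*((seat([x,0,0])-o_)@n)/(d@n); return (RS.inv().apply(P-S0)*1000).round(1)
for uv in((285.5,186.5),(288,188),(290,190)): print(uv,face(uv))
print(proj(s,o["position"]).round(1))
for vv in range(180,197): print(vv,"".join("%4d"%b[vv,x] for x in range(276,304)))
E
```

```text
meas seat [ 6.11 -1.14 59.62] cmd [ 5.65  0.53 60.98] F [ 0.15  0.18 -0.61] tq [0.01 0.44 0.01] rot [0.06 0.07 0.08] 15.4667
(285.5, 186.5) [ -6.  -11.   62.8]
(288, 188) [ -6.  -19.   50.2]
(290, 190) [ -6.  -24.4  37.9]
[[280.7 189.2]]
180  216 216 216 216 215 216 216 216 218 221 218 181 119  98  50  20  16  18  23  20  20  17  11  16  35  56  59  58
181  216 216 215 216 216 216 216 217 221 216 184 146 109  88  41  23  18  32  55  31  20  17  23  46  95 107 107  89
182  216 216 216 215 216 216 217 220 216 142 104 115  84  55  39  33  33  60 119  77  37  47  72  95 114 110 110 101
183  215 215 216 216 215 216 218 221 200 120  88  94  53  35  34  35  36  40  76 108  91  73  96 115 116 114 105  50
184  216 216 216 216 216 217 219 217 148  92  63  48  35  32  36  38  52  46  56  70  86  95 112 115 112 105  68  77
185  216 215 216 216 216 216 218 194 100  57  34  23  22  32  32  29  46  56  55  61  94 113 115 113 115 120 135 233
186  216 215 216 216 216 217 223 211 110  33  14  20  22  26  27  26  39  48  60  90 117 117 114 119 165 214 221 254
187  216 217 216 216 215 218 215 161 136  8
[... 426 characters left out ...]
91  216 215 216 216 216 218 214 143 125 129 146 149 147 148 160 146 147 150 140  85  36  23  42  72 148 150 102  59
192  216 216 215 216 216 217 213 137 123 129 134 146 147 146 146 145 145 147 149 150 107  44  96 148 179 119  73  59
193  215 216 215 216 215 217 218 193 130 126 130 133 145 147 145 146 146 144 158 211 150 115 165 181 137  89  63  60
194  216 215 216 215 215 216 219 214 138 125 128 131 144 147 146 145 146 145 146 159 146 155 184 152 102  63  58  59
195  216 216 216 215 215 216 218 217 193 132 127 129 133 145 146 146 146 145 143 145 149 175 182 118  72  61  62  70
196  215 215 216 215 216 215 216 206 199 133 128 130 131 146 146 146 145 144 144 146 166 180 136  91  63  60  62  76
```

```bash
python3 - <<'E'
from h import *
s=pickle.load(open("scene7.pkl","rb"))
n=RS.apply([0,1,0])
for uv,y in(((284,185.5),13),((284,185.5),8),((286.5,187.5),-1),((288.5,189.5),-1),((288,188.5),-8),((280.7,189.2),-1)):
    o,d=ray(s,uv); P=o+d*((seat([0,y,0])-o)@n)/(d@n); print(uv,y,(RS.inv().apply(P-S0)*1000).round(1))
E
```

```text
(284, 185.5) 13 [-22.7  13.   89. ]
(284, 185.5) 8 [-18.4   8.   84.2]
(286.5, 187.5) -1 [-16.7  -1.   68.9]
(288.5, 189.5) -1 [-21.  -1.  62.]
(288, 188.5) -8 [-14.7  -8.   58.9]
(280.7, 189.2) -1 [ 5.9 -1.  59.7]
```

Cast onto the tool's mid-plane, the ray puts the tip at about seat (-17, -1, 69) mm: some 10 mm short of the face, at mid height. I advance 5 mm, then creep.

Call:
servo_tool(
  rows=[
    {"dp":[-0.08,0,0.12],"delta_rot":[0,0,0],"gripper":1},
    {"dp":[-0.17,0,0.25],"delta_rot":[0,0,0],"gripper":1},
    {"dp":[-0.28,0,0.41],"delta_rot":[0,0,0],"gripper":1},
    {"dp":[-0.28,0,0.41],"delta_rot":[0,0,0],"gripper":1},
  ],
)

```text
time: 15.85
position: [0.5315, -0.104, 0.0906]
ee_rot: [-0.024, 2.572, 0.007]
contact_force: [-0.5, -0.6, 0.5]
width: -0.003
gripper_force: 0.0
```

Call:
servo_tool(
  rows=[
    {"dp":[-0.06,0,0.08],"delta_rot":[0,0,0],"gripper":1},
    {"dp":[-0.11,0,0.16],"delta_rot":[0,0,0],"gripper":1},
    {"dp":[-0.11,0,0.16],"delta_rot":[0,0,0],"gripper":1},
  ],
)

```text
time: 16.1
position: [0.5329, -0.1039, 0.0898]
ee_rot: [-0.023, 2.572, 0.007]
contact_force: [-3.4, 0.0, 3.4]
width: 0.002
gripper_force: 1.9
```

Call:
servo_tool(
  rows=[
    {"dp":[-0.06,0,0.08],"delta_rot":[0,0,0],"gripper":1},
    {"dp":[-0.06,0,0.08],"delta_rot":[0,0,0],"gripper":1},
    {"dp":[-0.06,0,0.08],"delta_rot":[0,0,0],"gripper":1},
  ],
)

```text
time: 16.35
position: [0.5337, -0.1038, 0.0894]
ee_rot: [-0.023, 2.572, 0.007]
contact_force: [-3.1, -0.6, 3.7]
width: -0.001
gripper_force: 2.2
```

```bash
python3 - <<'E'
from h import *
sent([-.28,0,.41],[0,0,0]);sent([-.11,0,.16],[0,0,0]);sent([-.06,0,.08],[0,0,0])
import st
E
```

```text
meas seat [13.63 -1.05 59.37] cmd [13.56  0.53 61.03] F [-4.25 -0.51  2.17] tq [-0.01  0.76  0.02] rot [0.06 0.09 0.09] 16.35
```

Contact: about 4.3 N square to the face. Now I track the travel by top-camera edge shift against the rest picture as well as by position and force.

```bash
cat > trk.py <<'E'
from st import *
from bench import eyes
def edge(s):
    f=s["frame"].astype(float).mean(2); out=[]
    for u in list(range(252,262))+list(range(297,310)):
        c=f[178:188,u]; i=np.where((c[:-1]<150)&(c[1:]>=150))[0]
        if len(i): j=i[-1]; out.append((u,178+j+(150-c[j])/(c[j+1]-c[j])))
    return dict(out)
e0=edge(pickle.load(open("top6.pkl","rb")))
es=[edge(eyes.snapshot("top")) for _ in range(3)]
d=[e[u]-e0[u] for e in es for u in e if u in e0]
dl=[e[u]-e0[u] for e in es for u in e if u in e0 and u<280]
dr=[e[u]-e0[u] for e in es for u in e if u in e0 and u>280]
print("edge shift px L,R",np.median(dl).round(2),np.median(dr).round(2),"-> mm",(-np.median(d)/.30).round(2),len(d))
E
python3 trk.py
```

```text
meas seat [13.63 -1.05 59.37] cmd [13.56  0.53 61.03] F [-4.25 -0.51  2.17] tq [-0.01  0.76  0.02] rot [0.06 0.09 0.09] 16.35
edge shift px L,R -0.01 -0.02 -> mm 0.05 69
```

Call:
servo_tool(
  rows=[
    {"dp":[-0.06,0,0.08],"delta_rot":[0,0,0],"gripper":1},
    {"dp":[-0.11,0,0.16],"delta_rot":[0,0,0],"gripper":1},
    {"dp":[-0.11,0,0.16],"delta_rot":[0,0,0],"gripper":1},
    {"dp":[-0.11,0,0.16],"delta_rot":[0,0,0],"gripper":1},
  ],
)

```text
time: 16.83
position: [0.5356, -0.1038, 0.0886]
ee_rot: [-0.023, 2.572, 0.007]
contact_force: [-5.5, -0.3, 3.8]
width: -0.002
gripper_force: 2.7
```

```bash
python3 -c "
from h import *
sent([-.11,0,.16],[0,0,0])
import trk"
```

```text
meas seat [15.68 -1.05 59.38] cmd [15.5   0.53 61.03] F [-6.59 -0.2   1.34] tq [-0.    0.75  0.02] rot [0.06 0.09 0.09] 16.8333
edge shift px L,R -0.86 3.05 -> mm 2.67 69
```

```bash
python3 - <<'E'
from trk import *
print([(u,round(e0[u],2),[round(e.get(u,0),2) for e in es]) for u in e0])
s=eyes.snapshot("top")["frame"].astype(int).mean(2);f0=pickle.load(open("top6.pkl","rb"))["frame"].astype(int).mean(2)
for u in(298,303,307): print(u,s[178:190,u].astype(int).tolist(),f0[178:190,u].astype(int).tolist())
for u in(255,259): print(u,s[178:190,u].astype(int).tolist(),f0[178:190,u].astype(int).tolist())
E
```

```text
meas seat [15.65 -1.07 59.39] cmd [15.5   0.53 61.03] F [-5.65  0.62  0.36] tq [ 0.03  0.81 -0.04] rot [0.06 0.09 0.09] 16.9833
edge shift px L,R -0.82 3.07 -> mm 2.66 69
[(252, np.float64(183.98), [np.float64(183.16), np.float64(183.17), np.float64(183.22)]), (253, np.float64(183.99), [np.float64(183.19), np.float64(183.22), np.float64(183.19)]), (254, np.float64(184.05), [np.float64(183.25), np.float64(183.27), np.float64(183.27)]), (255, np.float64(184.0), [np.float64(183.24), np.float64(183.25), np.float64(183.27)]), (256, np.float64(183.97), [np.float64(183.15), np.float64(183.14), np.float64(183.14)]), (257, np.float64(184.0), [np.float64(183.09), np.float64(183.1), np.float64(183.12)]), (258, np.float64(183.99), [np.float64(183.14), np.float64(183.16), np.float64(183.12)]), (259, np.float64(183.99), [np.float64(183.17), np.float64(183.16), np.float64(183.17)]), (260, np.float64(183.99), [np.float64(182.96), np.float64(183.0), np.float64(182.97)]), (261, np.float64(184.0), [np.float64(182.86), np.float64(182.88), np.float64(182.89)]), (297, np.float64(182.98), [np.float64(186.0
[... 1010 characters left out ...]
)]), (309, np.float64(183.01), [np.float64(181.88), np.float64(181.87), np.float64(181.89)])]
298 [128, 137, 92, 90, 135, 209, 227, 210, 145, 172, 193, 191] [126, 137, 94, 93, 85, 149, 233, 226, 204, 168, 175, 194]
303 [132, 129, 96, 105, 144, 211, 228, 211, 146, 173, 192, 190] [132, 129, 99, 106, 97, 151, 232, 222, 185, 168, 175, 194]
307 [134, 126, 94, 92, 135, 211, 225, 198, 166, 177, 191, 190] [132, 126, 94, 98, 87, 148, 234, 220, 171, 171, 182, 193]
255 [165, 134, 131, 90, 70, 131, 210, 228, 207, 150, 188, 191] [165, 134, 134, 91, 77, 71, 149, 234, 221, 182, 170, 183]
259 [164, 133, 116, 86, 86, 137, 213, 226, 201, 168, 179, 193] [166, 132, 118, 86, 93, 78, 151, 234, 221, 172, 171, 184]
```

Both sides moved back evenly by about 0.8 px (about 2.3 mm) at about 6 N. Flush should be near x = 19.5 on this scale, so I press on gently.

Call:
servo_tool(
  rows=[
    {"dp":[-0.06,0,0.08],"delta_rot":[0,0,0],"gripper":1},
    {"dp":[-0.11,0,0.16],"delta_rot":[0,0,0],"gripper":1},
    {"dp":[-0.17,0,0.25],"delta_rot":[0,0,0],"gripper":1},
    {"dp":[-0.17,0,0.25],"delta_rot":[0,0,0],"gripper":1},
    {"dp":[-0.17,0,0.25],"delta_rot":[0,0,0],"gripper":1},
  ],
)

```text
time: 17.6
position: [0.5383, -0.1038, 0.0874]
ee_rot: [-0.023, 2.572, 0.007]
contact_force: [-4.8, -0.3, 3.4]
width: 0.002
gripper_force: 2.9
```

```bash
sed -i 's/i\[-1\]/i[0]/; s/c=f\[178:188,u\]/c=f[180:188,u]/; s/178+j/180+j/' trk.py; python3 - <<'E'
from h import *
sent([-.17,0,.25],[0,0,0])
from trk import *
s=eyes.snapshot("top");pickle.dump(s,open("top8.pkl","wb"));g=s["frame"].astype(int).mean(2)
for u in(255,259,303,307): print(u,g[178:190,u].astype(int).tolist())
E
```

```text
meas seat [18.66 -1.06 59.36] cmd [18.52  0.53 61.03] F [-5.7  -0.2   1.24] tq [ 0.01  0.81 -0.05] rot [0.06 0.09 0.09] 17.6
edge shift px L,R -1.8 -1.8 -> mm 5.99 69
255 [165, 133, 130, 87, 127, 208, 227, 209, 151, 175, 190, 192]
259 [167, 132, 114, 83, 133, 210, 228, 209, 148, 178, 191, 191]
303 [126, 128, 94, 139, 207, 227, 210, 148, 171, 190, 189, 190]
307 [131, 124, 89, 133, 210, 228, 209, 145, 171, 193, 189, 190]
```

Call:
servo_tool(
  rows=[
    {"dp":[-0.03,0,0.04],"delta_rot":[0,0,0],"gripper":1},
    {"dp":[-0.03,0,0.04],"delta_rot":[0,0,0],"gripper":1},
    {"dp":[-0.03,0,0.04],"delta_rot":[0,0,0],"gripper":1},
  ],
)

```text
time: 18.05
position: [0.5387, -0.1037, 0.0873]
ee_rot: [-0.023, 2.572, 0.007]
contact_force: [-6.8, 0.3, 4.3]
width: 0.001
gripper_force: 3.9
```

```bash
python3 - <<'E'
from h import *
sent([-.03,0,.04],[0,0,0])
from trk import *
F=[]
for _ in range(12):
    s=eyes.snapshot("top"); F.append(RS.inv().apply(r.get_obs()["contact_force"]))
print("F mean",np.mean(F,0).round(2),"sd",np.std(F,0).round(2))
f=s["frame"].astype(float).mean(2); f0=pickle.load(open("top6.pkl","rb"))["frame"].astype(float).mean(2)
def pos(f,u):  # area method on the back top edge
    c=f[180:187,u]; k=c.argmax(); bg=c[:k].min(); j=c[:k].argmin(); return 180+j+1+sum(1-(c[j+1:k]-bg)/(c[k]-bg))
U=list(range(252,260))+list(range(298,308))
print("area shift",np.median([pos(f,u)-pos(f0,u) for u in U]).round(2))
P0,P1=[proj(s,seat([x,80,140]))[0] for x in(2,8)]; print("expected for 6mm",(P1-P0).round(2))
E
```

```text
meas seat [19.07 -1.03 59.37] cmd [19.02  0.53 61.05] F [-7.9   0.42  1.28] tq [ 0.01  0.94 -0.01] rot [0.06 0.1  0.09] 18.05
edge shift px L,R -1.82 -1.78 -> mm 6.0 69
F mean [-7.65  0.21  1.89] sd [0.47 0.52 0.37]
area shift -1.76
expected for 6mm [-0.02 -1.77]
```

The readings agree: a steady 7.6 N square to the face and a 6.0 mm shift in the camera, even left and right. I hand in while holding.

```bash
python3 -c "
from bench import close_job
print(close_job())"
```

```text
the job is handed in; nothing more can be done
None
```

The opal panel is on the ledge behind the lip, leaning against the tray, and I handed the job in with the arm holding it about flush. The push was about 7.6 N square to the face, and the tray was 5.5–6 mm back, short of its 14 mm stop. The hand-in returned no verdict.

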